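# Slide the baking tray into the stand, just above the dish

## Task

Put the baking tray away in the tray stand: pick it up by its handle and slide it, level, into the lowest pair of runners at which it passes clear above the dish, tin or jar that stands in the stand. Push it gently all the way in against the sprung back stop until that bottoms out, and keep it lightly pressed there for about half a second (4 to 12 N is right; never shove or jam it); then let go and leave it lying flat on the runners, still touching the stop. Do not disturb the dish, tin, jar or pepper mill.

Things in the scene. Friction and masses are not known exactly. Their poses are not given: they have to be found in the camera images.
- tray: Loose dark steel baking tray, about 0.28 kg. Rim 160 (x) x 200 (y) x 4 mm, its underside 16 mm above the origin; the pan (136 x 166 mm) hangs below it to height 0. Origin: centre of the pan's underside. +x is the leading end, handle at -x, z up. Centre of mass some 10 to 30 mm towards the handle: held by the handle the leading end sags a little; grip with 45 N or more
- tray_grip (a point): Centre of the tray's black handle block, 54 mm long (tray x), 22 mm wide (tray y), 28 mm tall (10 to 38 mm above the tray's underside), at tray x = -160, y = 0, z = 24 mm. Axes as the tray's. Pinch it from above across the 22 mm; a 16 mm wide neck joins it to the rim
- stand: Fixed metal tray stand, 200 deep (x) x 234 wide (y) x 235 mm tall, open in front (-x) and on top. Origin: its centre, on the worktop; trays slide in along +x on one of three pairs of C-section runners, from x = -90 to +85 mm. Fully in, the tray's origin is at stand x = -40 to 0 (see backstop), y = 0, its underside 16 mm below the ledge top, its x along the stand's, the handle out in front
- runner_low (a point): Mouth of the lowest runners (stand x = -90 mm): midway between the two, at the height of the ledge tops on which the tray's rim slides, 75 mm up. Every runner's upper lip is 16 mm above its ledge (12 mm of play for the rim in height); side play is 3 mm each way, the webs flare outwards over the first 20 mm. Ledges stand 176 mm apart. Axes as the stand's
- runner_mid (a point): The same for the middle runners, ledge tops 135 mm up. Between one runner's lip and the next one's ledge is an open gap of 35 mm that is not a runner
- runner_top (a point): The same for the top runners, ledge tops 195 mm up
- backstop: Steel frame at the back of the stand (pose = the stand's), with a pair of small rubber buffers behind each pair of runners (stand y = +-80 mm) that stop the tray's leading rim. They spring back 6 mm under less than 1 N, then are rigid. Their depth setting is NOT reported: at rigid contact the tray's origin is anywhere from stand x = -40 to 0 mm. Feel for it slowly, about 8 mm/s
- flan_dish: Low white ceramic dish, 116 mm across, 35 mm tall; origin: centre of its underside. One of the three (dish, tin, jar) stands on the worktop inside the stand, within 20 mm of its origin; the other two stand elsewhere. With this dish in the stand the tray goes on the lowest runners
- cake_tin: Round closed aluminium cake tin, 114 mm across, 90 mm tall; origin: centre of its underside. With it in the stand the tray goes on the middle runners
- store_jar: Glass storage jar with steel cap, 96 mm across, 150 mm tall; origin: centre of its underside. With it in the stand the tray goes on the top runners
- pepper_mill: Dark wooden pepper mill, 52 mm across, 125 mm tall, standing on the worktop, a bystander; origin: centre of its underside
Things that resemble listed ones, but are neither listed nor needed, are in the scene too. Leave any turquoise look-alike of the cake_tin alone.

How it is judged:
By the outcome, as a careful person would: the job done as asked, in the order asked, and still so for the second after the job is handed in, with the robot touching nothing.
It also fails if it takes over 61 s, if anything falls off the work surface, if the arm or the gripper's body presses on something with over 40 N, if the wrist force passes 120 N, or if a joint passes its speed limit or range.

## Robot

A 6-joint arm with a two-finger parallel gripper is mounted at the origin on the work surface. World frame = base frame: x ahead of the robot, y to its left, z up, the work surface at z = 0. Lengths are in m, angles in rad, forces in N, time in s.
With the tool pointing down it reaches from about 0.35 to 0.975 m from the base axis. Payload 7.1 kg.
Tool frame: the origin (TCP) lies at the very end of the fingers, on their centre line; the grasp point (between the pads) lies 19 mm behind it; z points along the fingers, y is the line along which they close (so a half turn about z gives the same grasp; the last joint's range is limited). The gripper opens to 88 mm and grips with 3 to 60 N. Pads are 20 mm wide; open, the fingers measure 115 mm over their backs; the gripper's body (75 mm by 178 mm) begins 61 mm behind the grasp point.
Start: joints at [-0.019, 0.423, 1.63, -0, 1.089, -0.019], TCP at [0.625, 0, 0.202] pointing down, gripper open.
Joint ranges: [-3, 3], [-0.9, 2.11], [0.09, 2.58], [-1.31, 4.45], [0.11, 2.69], [-2.54, 2.54]. Speed limits (rad/s): [2.39, 2.39, 3.01, 3.14, 3.14, 3.14].

## Interface

Orientations are given as [roll, pitch, yaw] about the fixed x, y, z axes, in that order (R = Rz(yaw) Ry(pitch) Rx(roll)).
In Python, from workcell import manip, optics, workorder gives the robot as it stands.
- The arm moves only by the shell command python3 -m pendant 'ROWS'. ROWS is JSON, a list of rows, each a list of 7 numbers: the shift along the tool's x, y, z in m, then the turn, a rotation vector about the tool's x, y, z in degrees, then the opening, from 0 (shut) to 1 (fully open). In form: [[tx, ty, tz, wx, wy, wz, jaw], ...]. A call has exactly 10 rows; each row is the pose to reach, as a shift and turn from the pose commanded when the call began, along the tool's axes at that moment; what a row does not reach only later rows make up. A row lasts 1/12 s, in which the tool goes at most 41.7 mm and 7.16 degrees, less where a joint would pass 70% of its speed; a pose out of reach is approached as far as the arm can. A call with a gripper value outside its range is refused whole. The fingers move at their own pace and stop on an object; the grip force is fixed at half the most. Time passes only in rows, so rows that repeat a pose let the fingers close, or fill a call up. It gives the time, the measured TCP pose, the force, the opening and the grip force at its end, in the units of the state.
- manip.state(): the state, without advancing time (a new reading comes with each control period).
- optics.grab_frame(name): name is "scene" or "side" or "wrist"; returns (picture, depth): 480x640x3 uint8, blue, green, red; 480x640 float32, m along the optical axis (not along the pixel's ray), 0 where there is no reading.
- optics.camera_info(name): a dict with "mtx" (3x3 intrinsics, pixels), "dist_coeffs" ([k1, k2, p1, p2, k3] as OpenCV has them; the pictures are not rectified), "world_from_camera" (4x4, takes a point from camera to world coordinates); the wrist camera has in their place "tool_from_camera" (4x4, takes a point from camera to tool coordinates, whose origin is the TCP and whose axes are the flange's). Camera axes: x right, y down, z forward; pixel columns grow to the right and rows downward; lengths in m; the calibration is good to about 2 mm. A picture is of the moment at which its call begins: read the wrist's pose just before it. camera_info takes no time and is no camera call.
- workorder.hand_in(): hands the job in; it is judged then, once.
The state is a dict: "clock": time; "joint_positions": joint angles; "dq": joint speeds; "effort": joint torques, N m; "eef_pos": TCP position; "orientation": TCP orientation; "wrist_force": force on the tool from outside, world axes, zero at the start; "ft_torque": the same for the moment, N m; "width": finger opening in m; "grasp_force": force on a finger pad.
Only numpy, scipy, OpenCV 4.12 (cv2) and the standard library are available. Lean on these libraries where they do the work, as an engineer would, in place of code of your own. Each camera call takes 0.05 s, during which the arm holds its last target. There are 200 camera calls.

## Working session

There is one attempt and no reset: what is moved stays moved. The work goes in short steps, Python scripts to look and compute and a shell command to move; the robot and the scene stay as the last step left them, time stands still between calls to the robot, and variables do not carry over. Pictures are saved under pics/ and viewed, at most 11 in all, crops included, and the job is handed in when it is done.

```bash
mkdir -p pics; ls
python3 - <<'E'
from workcell import manip, optics
import cv2,numpy as np
print(manip.state())
for n in("scene","side"):
    p,d=optics.grab_frame(n); cv2.imwrite(f"pics/{n}0.png",p); np.save(f"pics/{n}0.npy",d)
    i=optics.camera_info(n); print(n,i)
print(optics.camera_info("wrist"))
E
```

```text
pics
{'clock': 0.0, 'joint_positions': array([-1.89984744e-02,  4.23832174e-01,  1.63068872e+00, -2.22687107e-05,
        1.08857188e+00, -1.90456184e-02]), 'dq': array([ 1.87319109e-03,  1.61750739e-03, -8.00151885e-05, -5.16123720e-05,
        6.80573945e-05,  2.32178317e-04]), 'effort': array([ 1.28069914e-03, -5.44622147e+01, -2.73670936e+01,  6.42951974e-02,
        2.27214623e-02, -1.51321510e-04]), 'eef_pos': array([6.24420090e-01, 3.11806248e-05, 2.01607625e-01]), 'orientation': array([-3.14009243e+00, -8.85868769e-06,  1.57085381e+00]), 'wrist_force': array([0.33528689, 0.08757006, 0.13178698]), 'ft_torque': array([-0.10540431, -0.04384574, -0.01336914]), 'grasp_force': 0.0, 'width': 0.08782425492504121}
scene {'mtx': array([[455.98238377,   0.        , 313.31564987],
       [  0.        , 455.98238377, 241.15710035],
       [  0.        ,   0.        ,   1.        ]]), 'dist_coeffs': array([-0.10837449,  0.        ,  0.        ,  0.        ,  0.        ]), 'world_from_camera': array([[ 0.58792852,  0.53256955, -0.60885937,  1.15497005],
       [ 0.8086636 , -0.40564424,  0.
[... 580 characters left out ...]
76619192,  1.13584575],
       [ 0.        ,  0.        ,  0.        ,  1.        ]])}
{'mtx': array([[358.54258978,   0.        , 315.15041523],
       [  0.        , 358.54258978, 232.24186153],
       [  0.        ,   0.        ,   1.        ]]), 'dist_coeffs': array([-0.06239116,  0.        ,  0.        ,  0.        ,  0.        ]), 'tool_from_camera': array([[-8.21863346e-04, -9.51766628e-01, -3.06821788e-01,
         8.47876345e-02],
       [ 9.99999661e-01, -7.96397598e-04, -2.08193856e-04,
        -1.22629571e-03],
       [-4.62001703e-05, -3.06821855e-01,  9.51766960e-01,
        -1.81343609e-01],
       [ 0.00000000e+00,  0.00000000e+00,  0.00000000e+00,
         1.00000000e+00]])}
```

View pics/scene0.png

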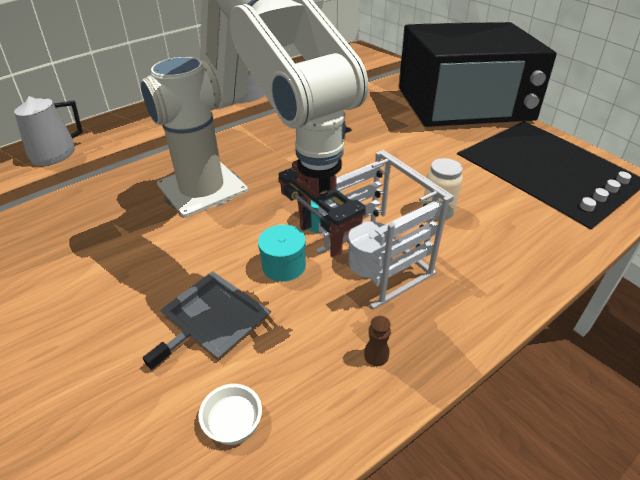

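View pics/side0.png

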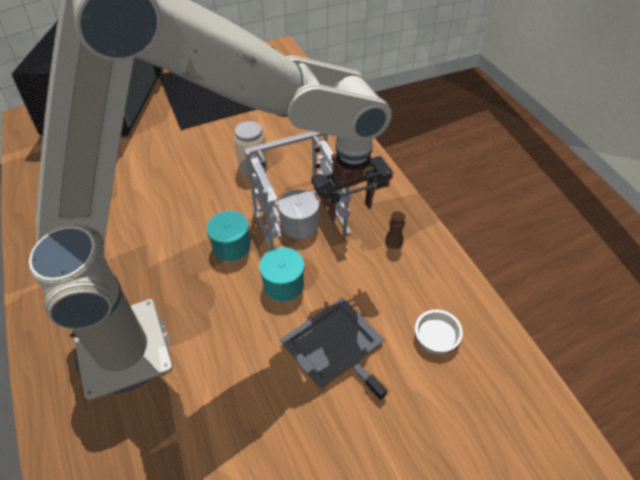

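The silver tin at scene (368,250) stands in the stand, so the middle runners are wanted. The two turquoise tins at side (229,236) and (283,275) are look-alikes. The tray is at scene (215,312) with its handle at (157,355). The mill is at (377,340), the dish at (230,415) and the jar at (444,185).

```bash
cat > h.py <<'E'
import cv2,numpy as np
from workcell import manip,optics
from scipy.spatial.transform import Rotation as R
def cloud(d,info,T):
    v,u=np.nonzero(d>0); z=d[v,u]
    n=cv2.undistortPoints(np.c_[u,v].astype(np.float32)[:,None],info["mtx"],info["dist_coeffs"])[:,0]
    P=np.c_[n*z[:,None],z,]; return P@T[:3,:3].T+T[:3,3],u,v
def toolT():
    s=manip.state(); T=np.eye(4); T[:3,:3]=R.from_euler("xyz",s["orientation"]).as_matrix(); T[:3,3]=s["eef_pos"]; return T
E
python3 - <<'E'
from h import *
im=np.zeros((600,800,3),np.uint8)  # x 0.2..1.0 -> rows up ; y -0.5..0.5
A=[]
for n in("scene","side"):
    d=np.load(f"pics/{n}0.npy");i=optics.camera_info(n);P,u,v=cloud(d,i,i["world_from_camera"]);img=cv2.imread(f"pics/{n}0.png")
    k=(P[:,2]>0.008)&(P[:,2]<0.26); P=P[k];A.append(P)
    c=cv2.applyColorMap((P[:,2]*1000).clip(0,255).astype(np.uint8),cv2.COLORMAP_JET)[:,0]
    r=(600-(P[:,0]-0.2)*750).astype(int);q=(400-P[:,1]*750).astype(int)
    o=(r>=0)&(r<600)&(q>=0)&(q<800); im[r[o],q[o]]=c[o]
cv2.imwrite("pics/top.png",im); np.savez("pics/c.npz",a=A[0],b=A[1])
E
```

```text
(no output)
```

View pics/top.png

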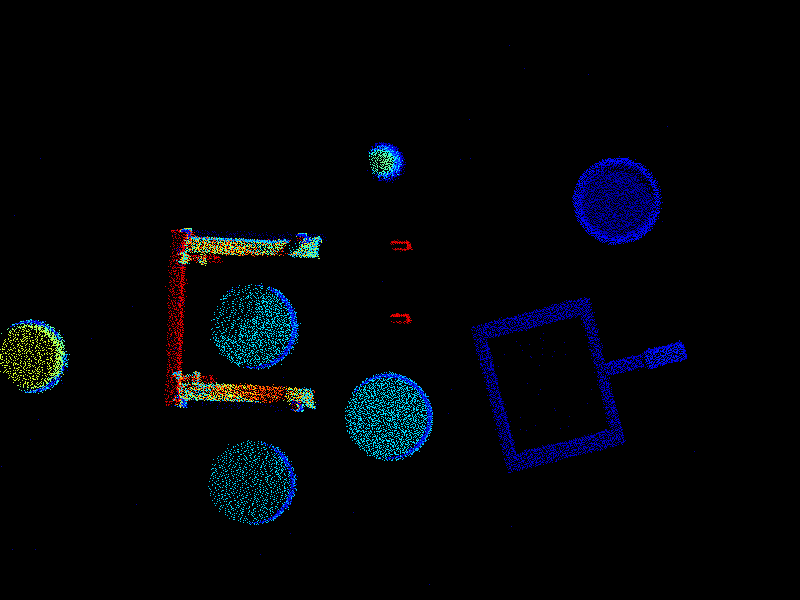

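Run:
```python
from h import *
z=np.load("pics/c.npz"); 
for nm in "ab":
    P=z[nm]; x,y,h=P.T
    def box(k,l):
        r=cv2.minAreaRect(P[k][:,:2].astype(np.float32)); print(nm,l,k.sum(),np.round(r[0],4),np.round(r[1],4),r[2],"z",np.percentile(P[k][:,2],[10,50,90]).round(4))
    T=(x>.35)&(x<.62)&(y<-.08)&(y>-.3)
    k=T&(h>.014)&(h<.024)&(y>-.273); 
    # drop neck: project
    box(T&(h>.012)&(h<.024)&~((y<-.262)&(x>.47)),"rim")
    H=(x>.47)&(x<.58)&(y<-.31)&(y>-.4)&(h>.03); box(H,"handle"); 
    H=(x>.47)&(x<.58)&(y<-.325)&(y>-.4)&(h>.036);box(H,"handletop"); 
    S=(x>.43)&(x<.72)&(y>.09)&(y<.33)
    box(S&(h>.22)&(y>.27),"stand backbar")
    for a,b in((.445,.5),(.64,.71)):
        k=S&(h>.192)&(h<.198)&(x>a)&(x<b)
        if k.sum()>20: box(k,"topledge")
        k=S&(h>.205)&(h<.22)&(x>a)&(x<b)
        if k.sum()>20: box(k,"lip")
        for zz in (.075,.135,.195):
          for o in (0,.016):
            kk=S&(abs(h-zz-o)<.004)&(x>a)&(x<b)
            if kk.sum()>20: box(kk,f"{zz}+{o}")
```

```text
a rim 1829 [ 0.4873 -0.1961] [0.2041 0.1624] 14.419364929199219 z [0.0174 0.0202 0.0223]
a handle 270 [ 0.5275 -0.3522] [0.0248 0.0532] 14.87957763671875 z [0.0338 0.0378 0.0402]
a handletop 213 [ 0.5275 -0.3522] [0.0246 0.0532] 15.258315086364746 z [0.0367 0.0383 0.0403]
a stand backbar 841 [0.5763 0.2893] [0.0423 0.2348] 88.55138397216797 z [0.2262 0.2342 0.2363]
a topledge 278 [0.4831 0.2275] [0.144  0.0304] 88.49636840820312 z [0.1932 0.195  0.1968]
a lip 322 [0.4743 0.2283] [0.1502 0.039 ] 84.75082397460938 z [0.212  0.2147 0.2166]
a 0.075+0 119 [0.4803 0.2057] [0.1811 0.0289] 85.27410125732422 z [0.0725 0.0744 0.0769]
a 0.075+0.016 80 [0.4621 0.2109] [0.1842 0.0374] 77.3414306640625 z [0.091  0.0934 0.0946]
a 0.135+0 180 [0.4795 0.2066] [0.18  0.029] 85.60050964355469 z [0.133  0.1347 0.1369]
a 0.135+0.016 196 [0.4718 0.2083] [0.1811 0.0363] 84.17147064208984 z [0.1517 0.1538 0.1548]
a 0.195+0 302 [0.4831 0.2275] [0.144  0.0304] 88.49636840820312 z [0.1927 0.1949 0.1969]
a 0.195+0.016 176 [0.4733 0.2287] [0.1501 0.0388] 83.78268432617188 z [0.2115 0.2139 0.2148]
a topledge 169 
[... 1802 characters left out ...]
0.6564 0.2377] [0.1014 0.0433] 72.7299575805664 z [0.1925 0.1951 0.1964]
b lip 177 [0.6666 0.2354] [0.1072 0.0435] 85.1471939086914 z [0.2102 0.2149 0.2177]
b 0.075+0 52 [0.6635 0.1268] [0.0209 0.0533] 19.84947967529297 z [0.0722 0.074  0.077 ]
b 0.075+0.016 80 [0.6672 0.1971] [0.0296 0.1831] 2.1922380924224854 z [0.0898 0.0927 0.0945]
b 0.135+0 101 [0.6648 0.2001] [0.0281 0.1877] 2.6116654872894287 z [0.1323 0.135  0.1378]
b 0.135+0.016 102 [0.6674 0.1985] [0.0303 0.1883] 3.6462862491607666 z [0.149  0.1528 0.1545]
b 0.195+0 85 [0.6564 0.2377] [0.1014 0.0433] 72.7299575805664 z [0.1923 0.1952 0.1976]
b 0.195+0.016 83 [0.6753 0.2404] [0.0418 0.1049] 6.563343524932861 z [0.2102 0.2138 0.2148]
```

Run:
```python
from h import *
z=np.load("pics/c.npz")
for nm in "ab":
    P=z[nm]; x,y,h=P.T
    S=(x>.43)&(x<.72)&(y>.08)&(y<.33)&(h<.245)
    B=P[S&(h>.222)&(y>.27)]
    def edge(Q,ax,qt,lo,hi,l):
        o=1-ax; e=[]
        for a in np.arange(lo,hi,.01):
            q=Q[(Q[:,o]>=a)&(Q[:,o]<a+.01),ax]
            if len(q)>4: e.append((a+.005,np.percentile(q,qt)))
        if len(e)<5: return
        e=np.array(e); 
        m=np.ones(len(e),bool)
        for _ in range(3):
            p=np.polyfit(e[m,0],e[m,1],1); r=e[:,1]-np.polyval(p,e[:,0]); m=abs(r)<max(.001,1.5*r[m].std())
        print(nm,l,len(e),m.sum(),"slope deg %.2f"%np.degrees(np.arctan(p[0])),"at y=.2/x=.576: %.4f"%np.polyval(p,.2 if ax==0 else .576),"std %.4f"%r[m].std())
    for qt in(8,50,92): edge(B,1,qt,.465,.685,f"bar q{qt}")
    for lab,a,b in(("lowx",.445,.51),("highx",.64,.71)):
        for zz in(.075,.135,.195):
          for o in(0,.018):
            Q=P[S&(abs(h-zz-o)<.005)&(x>a)&(x<b)]
            for qt in(5,95): edge(Q,0,qt,.12,.27,f"{lab} z{zz}+{o} q{qt}")
    k=S&(h<.095)&(h>.086)&(x>.5)&(x<.63); c,r=cv2.minEnclosingCircle(P[k][:,:2].astype(np.float32)); print("tin",c,r,"max z",P[S&(x>.52)&(x<.62)&(y<.26)][:,2].max())
    k=S&(y<.15)&(h>.05); print("front y min by side",[np.percentile(P[k&s][:,1],2).round(4) for s in(x<.5,x>.64)], "bar ymax",np.percentile(B[:,1],98))
```

```text
a bar q8 23 15 slope deg -2.11 at y=.2/x=.576: 0.2908 std 0.0004
a bar q50 23 15 slope deg -1.44 at y=.2/x=.576: 0.2944 std 0.0003
a bar q92 23 18 slope deg -2.01 at y=.2/x=.576: 0.3066 std 0.0005
a lowx z0.075+0 q5 5 4 slope deg 6.23 at y=.2/x=.576: 0.4679 std 0.0027
a lowx z0.075+0 q95 5 5 slope deg 6.48 at y=.2/x=.576: 0.4883 std 0.0053
a lowx z0.135+0 q5 8 5 slope deg 5.88 at y=.2/x=.576: 0.4674 std 0.0005
a lowx z0.135+0 q95 8 5 slope deg 6.36 at y=.2/x=.576: 0.4848 std 0.0014
a lowx z0.135+0.018 q5 12 9 slope deg 3.63 at y=.2/x=.576: 0.4660 std 0.0005
a lowx z0.135+0.018 q95 12 10 slope deg 2.58 at y=.2/x=.576: 0.4847 std 0.0004
a lowx z0.195+0 q5 13 10 slope deg 2.37 at y=.2/x=.576: 0.4696 std 0.0005
a lowx z0.195+0 q95 13 11 slope deg 2.71 at y=.2/x=.576: 0.4854 std 0.0004
a lowx z0.195+0.018 q5 13 12 slope deg 2.45 at y=.2/x=.576: 0.4670 std 0.0008
a lowx z0.195+0.018 q95 13 13 slope deg 1.74 at y=.2/x=.576: 0.4856 std 0.0004
a highx z0.075+0 q5 15 12 slope deg 2.25 at y=.2/x=.576: 0.6782 std 0.0005
a highx z0.075+0 q95 15 12 slope deg 1.93 at y=.2/x=.576: 0.6806 std 0.0005

[... 1716 characters left out ...]
0 q95 6 4 slope deg -2.62 at y=.2/x=.576: 0.6702 std 0.0002
b highx z0.135+0.018 q5 9 8 slope deg 2.35 at y=.2/x=.576: 0.6607 std 0.0004
b highx z0.135+0.018 q95 9 6 slope deg -0.13 at y=.2/x=.576: 0.6760 std 0.0004
b highx z0.195+0 q5 8 5 slope deg -5.44 at y=.2/x=.576: 0.6606 std 0.0014
b highx z0.195+0 q95 8 8 slope deg 2.43 at y=.2/x=.576: 0.6665 std 0.0004
b highx z0.195+0.018 q5 9 7 slope deg 7.05 at y=.2/x=.576: 0.6593 std 0.0001
b highx z0.195+0.018 q95 9 9 slope deg 14.73 at y=.2/x=.576: 0.6683 std 0.0031
tin (0.5631250143051147, 0.19236572086811066) 0.05951417610049248 max z 0.0957351524212735
front y min by side [np.float64(0.1148), np.float64(0.1058)] bar ymax 0.30999621356728524
```

The stand is at about (0.573, 0.209) with yaw 87.7°, and the tray yaw is about 104.2°. The handle is near (0.526, -0.353). I'm moving above it.

```bash
python3 -m pendant '[[-0.02,-0.006,0.005,0,0,-2,1],[-0.06,-0.016,0.02,0,0,-4,1],[-0.1,-0.028,0.04,0,0,-6,1],[-0.14,-0.039,0.06,0,0,-8,1],[-0.18,-0.05,0.08,0,0,-10,1],[-0.22,-0.061,0.1,0,0,-12,1],[-0.26,-0.072,0.11,0,0,-14.2,1],[-0.3,-0.083,0.11,0,0,-14.2,1],[-0.335,-0.093,0.11,0,0,-14.2,1],[-0.353,-0.098,0.11,0,0,-14.2,1]]'
python3 - <<'E'
from h import *
T0=toolT(); p,d=optics.grab_frame("wrist"); i=optics.camera_info("wrist")
P,u,v=cloud(d,i,T0@i["tool_from_camera"]); cv2.imwrite("pics/w1.png",p)
H=P[(P[:,2]>.033)&(P[:,2]<.045)&(P[:,1]<-.3)&(abs(P[:,0]-.526)<.05)]
r=cv2.minAreaRect(H[:,:2].astype(np.float32)); print(len(H),r,np.median(H[:,2]))
Q=P[(P[:,2]>.012)&(P[:,2]<.025)&(P[:,1]>-.31)]; print(len(Q), cv2.minAreaRect(Q[:,:2].astype(np.float32)))
s=manip.state();print(s["clock"],s["eef_pos"],np.degrees(s["orientation"]))
E
```

```text
clock: 0.93
eef_pos: [0.5253, -0.3553, 0.0913]
orientation: [-3.14, -0.001, 1.818]
wrist_force: [0.1, 0.5, 0.4]
width: 0.0877
grasp_force: 0.0
2275 ((0.5262121558189392, -0.35211116075515747), (0.021758031100034714, 0.05396825447678566), 13.57305908203125) 0.036895579822157604
15612 ((0.5848855972290039, -0.2432486116886139), (0.38823696970939636, 0.13344591856002808), 0.009683094918727875)
0.9833 [ 0.52452988 -0.36032124  0.09177318] [-1.79951760e+02  1.19157064e-01  1.04009901e+02]
```

View pics/w1.png

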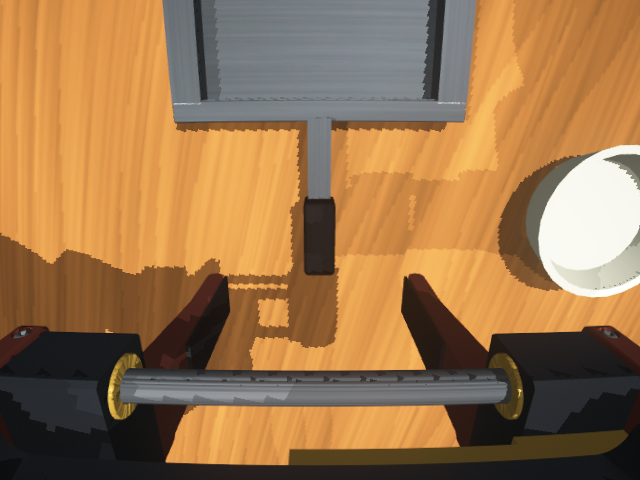

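The handle is centred between the fingers at about (320,235). I'm descending, with the grasp 8 mm toward the tray to reduce sag, and then closing.

```bash
python3 -m pendant '[[0.004,0,0.02,0,0,0,1],[0.008,0,0.045,0,0,0,1],[0.008,0,0.07,0,0,0,1],[0.008,0,0.084,0,0,0,1],[0.008,0,0.084,0,0,0,1],[0.008,0,0.084,0,0,0,0],[0.008,0,0.084,0,0,0,0],[0.008,0,0.084,0,0,0,0],[0.008,0,0.084,0,0,0,0],[0.008,0,0.084,0,0,0,0]]'
```

```text
clock: 1.82
eef_pos: [0.5257, -0.3456, 0.0095]
orientation: [3.14, 0.001, 1.819]
wrist_force: [0.2, -0.1, -0.6]
width: 0.0579
grasp_force: 0.0
```

```bash
python3 -m pendant '[[0,0,0,0,0,0,0],[0,0,0,0,0,0,0],[0,0,0,0,0,0,0],[0,0,0,0,0,0,0],[0,0,0,0,0,0,0],[0,0,0,0,0,0,0],[0,0,0,0,0,0,0],[0,0,0,0,0,0,0],[0,0,0,0,0,0,0],[0,0,0,0,0,0,0]]'
```

```text
clock: 2.65
eef_pos: [0.525, -0.3452, 0.0084]
orientation: [3.142, -0.0, 1.819]
wrist_force: [-0.3, 0.6, 1.0]
width: 0.0217
grasp_force: 30.0
```

```bash
python3 -m pendant '[[0,0,-0.003,0,0,0,0],[0,0,-0.009,0,0,0,0],[0,0,-0.018,0,0,0,0],[0,0,-0.03,0,0,0,0],[0,0,-0.044,0,0,0,0],[0,0,-0.058,0,0,0,0],[0,0,-0.07,0,0,0,0],[0,0,-0.08,0,0,0,0],[0,0,-0.086,0,0,0,0],[0,0,-0.088,0,0,0,0]]'
cat >> h.py <<'E'
def tray(tag=None,cams=("wrist","scene","side")):
    "plane of the rim top, rim rectangle, tray underside height at origin"
    for n in cams:
        T0=toolT(); p,d=optics.grab_frame(n); i=optics.camera_info(n)
        P,u,v=cloud(d,i,T0@i["tool_from_camera"] if n=="wrist" else i["world_from_camera"])
        if tag: cv2.imwrite(f"pics/{tag}_{n}.png",p)
        q=(P-T0[:3,3])@T0[:3,:3]   # tool coords; rim ~ x .06..0.24,|y|<.1,z ~ -.01
        k=(q[:,0]>.068)&(q[:,0]<.245)&(abs(q[:,1])<.115)&(q[:,2]>-.045)&(q[:,2]<.03)
        Q=q[k]; 
        # outer frame only
        f=(abs(Q[:,1])>.085)
        for _ in range(4):
            A=np.c_[Q[f][:,:2],np.ones(f.sum())]; c=np.linalg.lstsq(A,Q[f][:,2],rcond=None)[0]
            r=Q[:,2]-np.c_[Q[:,:2],np.ones(len(Q))]@c; f=(abs(r)<.003)&((abs(Q[:,1])>.085))
        F=Q[abs(r)<.003]; w=T0[:3,3]+T0[:3,:3]@np.array([.152,0,c@[.152,0,1]])
        rc=cv2.minAreaRect(F[:,:2].astype(np.float32)); e=T0[:3,3]+T0[:3,:3]@np.r_[rc[0],c@[*rc[0],1]]
        print(n,f.sum(),"rim-top slope along tool x,y deg",np.degrees(c[:2]).round(2),"(+ = down) rect",np.round(rc[0],4),np.round(rc[1],4),round(rc[2],2),"centre world",e.round(4))
E
python3 - <<'E'
from h import *
tray("lift")
s=manip.state();print(s["clock"],s["eef_pos"],np.degrees(s["orientation"]),s["wrist_force"],s["ft_torque"],s["grasp_force"])
E
```

```text
clock: 3.48
eef_pos: [0.5256, -0.3457, 0.0981]
orientation: [3.14, 0.002, 1.819]
wrist_force: [-0.1, 0.4, -2.3]
width: 0.0219
grasp_force: 30.0
wrist 1431 rim-top slope along tool x,y deg [24.85 -0.03] (+ = down) rect [ 0.0768 -0.0014] [0.0178 0.2009] 0.04 centre world [ 0.5055 -0.2716  0.071 ]
scene 52 rim-top slope along tool x,y deg [20.85  1.83] (+ = down) rect [0.078  0.0381] [0.1253 0.0199] 89.94 centre world [ 0.5433 -0.2606  0.0729]
side 47 rim-top slope along tool x,y deg [23.51 -1.09] (+ = down) rect [ 0.0774 -0.0715] [0.0192 0.0607] 0.75 centre world [ 0.4368 -0.2878  0.0715]
3.6333 [ 0.5249209  -0.34514628  0.09627579] [-1.79995201e+02 -3.98399850e-03  1.04201355e+02] [ 0.52008816  0.04977435 -2.10978223] [-0.26497408 -0.10128441  0.00144869] 29.999831914901733
```

```bash
python3 -m pendant '[[0,0,-0.003,0,0,0,0],[0,0,-0.008,0,0,0,0],[0,0,-0.014,0,0,0,0],[0,0,-0.02,0,0,0,0],[0,0,-0.026,0,0,0,0],[0,0,-0.03,0,0,0,0],[0,0,-0.03,0,0,0,0],[0,0,-0.03,0,0,0,0],[0,0,-0.03,0,0,0,0],[0,0,-0.03,0,0,0,0]]'
python3 - <<'E'
from h import *
for j in range(3):
    tray("lift%d"%j,("wrist",))
    s=manip.state();print(s["clock"],s["eef_pos"],s["wrist_force"],s["ft_torque"],s["grasp_force"])
a=cv2.imread("pics/lift2_wrist.png")
p,d=optics.grab_frame("side"); cv2.imwrite("pics/L.png",np.hstack([cv2.resize(a,(400,300)),cv2.resize(p[180:480,200:600],(400,300))]))
E
```

```text
clock: 4.47
eef_pos: [0.5248, -0.345, 0.126]
orientation: [-3.141, -0.0, 1.819]
wrist_force: [-0.8, -0.2, -3.2]
width: 0.0217
grasp_force: 30.0
wrist 0 rim-top slope along tool x,y deg [0. 0.] (+ = down) rect [0. 0.] [0. 0.] 0.0 centre world [ 0.5248 -0.345   0.126 ]
4.5167 [ 0.52476133 -0.34507512  0.12600928] [ 0.52803393  0.41262584 -2.99540437] [-0.22647356 -0.08784418  0.05716575] 29.998482763767242
wrist 0 rim-top slope along tool x,y deg [0. 0.] (+ = down) rect [0. 0.] [0. 0.] 0.0 centre world [ 0.5248 -0.3451  0.126 ]
4.5667 [ 0.5248138  -0.34505755  0.12602065] [ 0.34601929 -0.61230324 -2.4117737 ] [-0.20055458 -0.03969599  0.0224546 ] 29.998403191566467
wrist 0 rim-top slope along tool x,y deg [0. 0.] (+ = down) rect [0. 0.] [0. 0.] 0.0 centre world [ 0.5248 -0.3451  0.126 ]
4.6167 [ 0.52487132 -0.34510903  0.12605397] [-0.55538897  0.17727368 -3.26101552] [-0.27140494 -0.06421965 -0.01326048] 29.998381733894348
```

View pics/L.png

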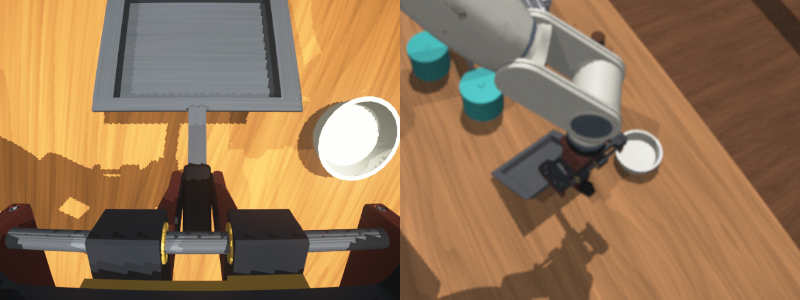

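The tray sags strongly at the fixed 30 N grip. I'm measuring the angle and whether it is steady.

```bash
cat >> h.py <<'E'
def tilt():
    T0=toolT(); p,d=optics.grab_frame("wrist"); i=optics.camera_info("wrist")
    P,u,v=cloud(d,i,T0@i["tool_from_camera"]); q=(P-T0[:3,3])@T0[:3,:3]
    Q=q[(P[:,2]>.02)&(q[:,0]>.055)&(q[:,0]<.26)&(abs(q[:,1])>.086)&(abs(q[:,1])<.102)]
    if len(Q)<200: print("few",len(Q)); return
    f=np.ones(len(Q),bool)
    for _ in range(6):
        A=np.c_[Q[:,:2],np.ones(len(Q))]; c=np.linalg.lstsq(A[f],Q[f][:,2],rcond=None)[0]; r=Q[:,2]-A@c; f=abs(r)<max(.002,1.5*np.median(abs(r)))
    F=Q[f]
    print("tilt along x/y deg",np.degrees(np.arctan(c[:2])).round(2),"n",f.sum(),"xrange",np.percentile(F[:,0],[1,99]).round(3),"y",np.percentile(F[:,1],[1,99]).round(4),"tool z of rim at x=.072/.23",(c@[.072,0,1]).round(4),(c@[.23,0,1]).round(4),"world z",(T0@np.r_[.072,0,c@[.072,0,1],1])[2].round(4),(T0@np.r_[.23,0,c@[.23,0,1],1])[2].round(4))
    return p
E
python3 - <<'E'
from h import *
for j in range(2): tilt()
F=[];
for j in range(4): optics.grab_frame("wrist"); s=manip.state(); F.append(np.r_[s["wrist_force"],s["ft_torque"]])
print(np.mean(F,0).round(3)); tilt()
E
```

```text
tilt along x/y deg [31.65 -0.08] n 7352 xrange [0.056 0.164] y [-0.1009  0.0986] tool z of rim at x=.072/.23 0.0379 0.1353 world z 0.0882 -0.0091
tilt along x/y deg [31.65 -0.07] n 7363 xrange [0.056 0.164] y [-0.1009  0.0986] tool z of rim at x=.072/.23 0.038 0.1354 world z 0.0882 -0.0091
[-0.364 -0.411 -3.032 -0.25  -0.069  0.011]
tilt along x/y deg [31.65 -0.07] n 7346 xrange [0.056 0.164] y [-0.1009  0.0987] tool z of rim at x=.072/.23 0.0379 0.1353 world z 0.0884 -0.009
```

The sag is steady at 31.65°, and the full weight is now carried. I'll pitch the tool about y to level the tray. The skewed pad overlap is also larger, so it should hold better.

```bash
python3 -m pendant '[[0,0,-0.002,0,1,0,0],[0,0,-0.006,0,3.5,0,0],[0,0,-0.01,0,7,0,0],[0,0,-0.014,0,11,0,0],[0,0,-0.018,0,15,0,0],[0,0,-0.022,0,19,0,0],[0,0,-0.026,0,23,0,0],[0,0,-0.028,0,27,0,0],[0,0,-0.03,0,30,0,0],[0,0,-0.03,0,31.6,0,0]]'
python3 - <<'E'
from h import *
optics.grab_frame("wrist")
tilt();p=tilt(); cv2.imwrite("pics/w3.png",p)
s=manip.state();print(s["clock"],s["eef_pos"],np.degrees(s["orientation"]),s["wrist_force"],s["ft_torque"],s["joint_positions"])
E
```

```text
clock: 5.85
eef_pos: [0.5253, -0.3466, 0.1562]
orientation: [3.14, -0.554, 1.818]
wrist_force: [0.1, -0.5, -1.6]
width: 0.0213
grasp_force: 30.0
few 0
few 0Traceback (most recent call last):
  File "<stdin>", line 3, in <module>
cv2.error: OpenCV(4.12.0) /io/opencv/modules/imgcodecs/src/loadsave.cpp:1146: error: (-215:Assertion failed) !_img.empty() in function 'imwrite'
```

Run:
```python
from h import *
p,d=optics.grab_frame("wrist"); q,_=optics.grab_frame("scene")
cv2.imwrite("pics/w4.png",np.hstack([cv2.resize(p,(400,300)),cv2.resize(q[200:440,60:380],(400,300))]))
i=optics.camera_info("wrist");T0=toolT();P,u,v=cloud(d,i,T0@i["tool_from_camera"]);np.savez("pics/w4.npz",P=P,T=T0,u=u,v=v)
s=manip.state();print(s["clock"],s["eef_pos"],np.degrees(s["orientation"]),s["wrist_force"],s["ft_torque"],s["joint_positions"])
```

```text
6.1 [ 0.52506137 -0.34519072  0.15646501] [179.98188565 -31.55991354 104.21815404] [-0.1825634   0.31875761 -3.28585043] [-0.67172753 -0.19413465  0.02079638] [-0.75030121  0.72434303  1.33627415  0.28771084  1.55800821 -1.07247253]
```

View pics/w4.png

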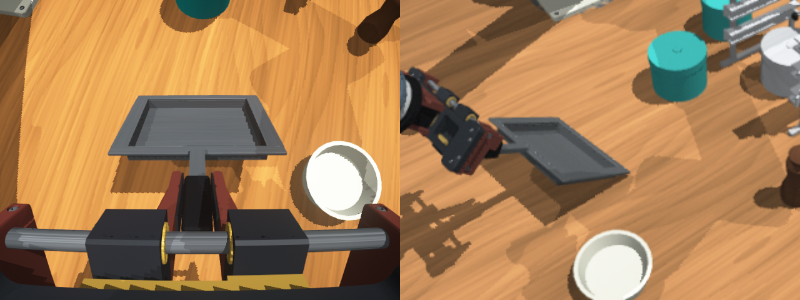

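```bash
cat > t.py <<'E'
from h import *
def tl(P,T):
    "robust rim plane: forward direction f (horizontal), origin TCP"
    f=T[:3,0]*[1,1,0]; f/=np.linalg.norm(f); l=np.array([-f[1],f[0],0]); q=P-T[:3,3]; s=q@f; t=q@l; z=P[:,2]
    k=(s>.03)&(s<.26)&(abs(t)>.086)&(abs(t)<.103)&(z>.02); S,Tt,Z=s[k],t[k],z[k]
    best=None; rng=np.random.default_rng(0); A=np.c_[S,Tt,np.ones(k.sum())]
    for _ in range(300):
        j=rng.choice(len(S),3,False)
        try:c=np.linalg.solve(A[j],Z[j])
        except Exception: continue
        m=abs(A@c-Z)<.0025
        if best is None or m.sum()>best.sum(): best=m
    c=np.linalg.lstsq(A[best],Z[best],rcond=None)[0]
    a=np.degrees(np.arctan(c[0])); lo,hi=np.percentile(S[best],[.5,99.5])
    print("pitch up %.2f roll %.2f  s range %.3f %.3f (len %.3f) z at ends %.4f %.4f  left/right edge %.4f %.4f"%(a,np.degrees(np.arctan(c[1])),lo,hi,(hi-lo)/np.cos(np.radians(a)),c@[lo,0,1],c@[hi,0,1],*np.percentile(Tt[best],[.5,99.5])))
def look(n="wrist"):
    T0=toolT(); p,d=optics.grab_frame(n); i=optics.camera_info(n)
    P,u,v=cloud(d,i,T0@i["tool_from_camera"] if n=="wrist" else i["world_from_camera"]); tl(P,T0); return p,d
E
python3 - <<'E'
from t import *
z=np.load("pics/w4.npz"); tl(z["P"],z["T"])
F=[]
for n in("wrist","scene","wrist"): look(n); s=manip.state();F.append(s["wrist_force"])
print(np.mean(F,0),s["clock"])
E
```

```text
pitch up -40.41 roll -0.29  s range 0.030 0.137 (len 0.140) z at ends 0.1114 0.0209  left/right edge -0.0991 0.1009
pitch up -40.49 roll -0.29  s range 0.030 0.136 (len 0.139) z at ends 0.1112 0.0207  left/right edge -0.0990 0.1010
pitch up -40.86 roll -0.13  s range 0.031 0.139 (len 0.142) z at ends 0.1136 0.0204  left/right edge -0.1016 0.1008
pitch up -40.53 roll -0.30  s range 0.030 0.137 (len 0.140) z at ends 0.1116 0.0209  left/right edge -0.0992 0.1009
[ 0.30582823  0.36828036 -3.09324447] 6.25
```

The grip slips in pitch, holding at about 30–40° nose-down with the nose just off the table. I'll set the tray back down and regrasp 10 mm further forward with the tool leaning back 15°. If it still sags, I'll level it with the nose resting on the runners' ledges.

```bash
python3 -m pendant '[[-0.004,0,0.004,0,-1,0,0],[-0.013,0,0.014,0,-3,0,0],[-0.026,0,0.028,0,-5,0,0],[-0.04,0,0.043,0,-7,0,0],[-0.054,0,0.058,0,-9,0,0],[-0.068,0,0.073,0,-11,0,0],[-0.081,0,0.086,0,-13,0,0],[-0.092,0,0.097,0,-15,0,0],[-0.099,0,0.105,0,-16.6,0,0],[-0.102,0,0.108,0,-16.6,0,0]]'
python3 - <<'E'
from t import *
p,d=look(); cv2.imwrite("pics/w5.png",p)
s=manip.state();print(s["clock"],s["eef_pos"],np.degrees(s["orientation"]),s["wrist_force"],s["ft_torque"])
E
```

```text
clock: 7.08
eef_pos: [0.5325, -0.3743, 0.0109]
orientation: [3.141, -0.26, 1.82]
wrist_force: [-2.5, -2.7, 5.4]
width: 0.0216
grasp_force: 30.0
pitch up 1.24 roll -0.00  s range 0.073 0.148 (len 0.075) z at ends 0.0199 0.0216  left/right edge -0.0993 0.1005
7.1333 [ 0.53250168 -0.37427486  0.01088605] [179.9964328  -15.01104459 104.23369658] [-1.02803581  0.7683235   3.63462221] [ 0.26418531  0.1162273  -0.01010324]
```

```bash
python3 -m pendant '[[0,0,0,0,0,0,0.45],[0,0,0,0,0,0,0.45],[0,0,0,0,0,0,0.45],[0.006,0,0.004,0,0,0,0.45],[0.0125,0,0.0075,0,0,0,0.45],[0.0125,0,0.0075,0,0,0,0.45],[0.0125,0,0.0075,0,0,0,0],[0.0125,0,0.0075,0,0,0,0],[0.0125,0,0.0075,0,0,0,0],[0.0125,0,0.0075,0,0,0,0]]'
python3 - <<'E'
from t import *
look();p,d=look(); cv2.imwrite("pics/w6.png",p)
s=manip.state();print(s["clock"],s["eef_pos"],np.degrees(s["orientation"]),s["wrist_force"],s["ft_torque"],s["grasp_force"],s["width"])
E
```

```text
clock: 7.97
eef_pos: [0.5292, -0.3611, 0.007]
orientation: [3.141, -0.262, 1.819]
wrist_force: [0.4, 1.2, 0.2]
width: 0.0216
grasp_force: 30.0
pitch up -0.03 roll 0.00  s range 0.048 0.146 (len 0.099) z at ends 0.0203 0.0202  left/right edge -0.0984 0.0998
pitch up 0.02 roll 0.00  s range 0.048 0.146 (len 0.098) z at ends 0.0202 0.0203  left/right edge -0.0984 0.1002
8.0667 [ 0.52920317 -0.36114357  0.00704112] [179.98125802 -14.98981692 104.19260257] [-0.49678074  0.23613708 -0.0052082 ] [-0.01878882 -0.15686927 -0.03576941] 30.000211894512177 0.021404189865654073
```

View pics/w6.png

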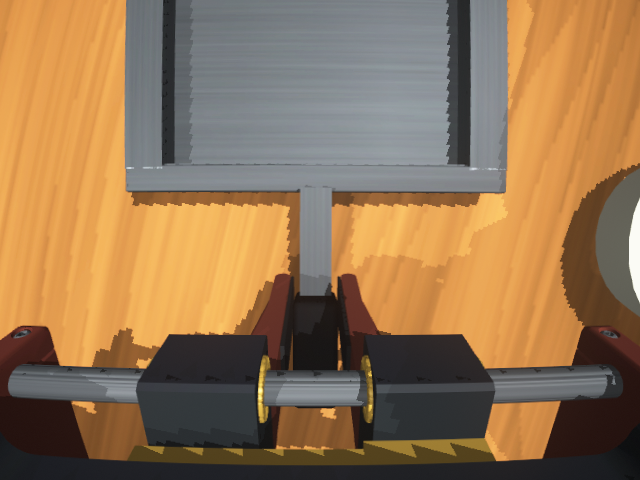

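The pads reach slightly past the handle's front end (row 295), so I'm shifting back 8 mm.

```bash
python3 -m pendant '[[0,0,0,0,0,0,0.4],[0,0,0,0,0,0,0.4],[-0.004,0,-0.001,0,0,0,0.4],[-0.0077,0,-0.002,0,0,0,0.4],[-0.0077,0,-0.002,0,0,0,0.4],[-0.0077,0,-0.002,0,0,0,0],[-0.0077,0,-0.002,0,0,0,0],[-0.0077,0,-0.002,0,0,0,0],[-0.0077,0,-0.002,0,0,0,0],[-0.0077,0,-0.002,0,0,0,0]]'
python3 -m pendant '[[0.001,0,-0.002,0,0,0,0],[0.002,0,-0.006,0,0,0,0],[0.003,0,-0.012,0,0,0,0],[0.005,0,-0.019,0,0,0,0],[0.007,0,-0.027,0,0,0,0],[0.009,0,-0.035,0,0,0,0],[0.011,0,-0.042,0,0,0,0],[0.013,0,-0.048,0,0,0,0],[0.014,0,-0.052,0,0,0,0],[0.014,0,-0.053,0,0,0,0]]'
sed -i 's/z>.02)/z>.016)/' t.py
python3 - <<'E'
from t import *
look();p,d=look(); cv2.imwrite("pics/w7.png",p)
s=manip.state();print(s["clock"],s["eef_pos"],np.degrees(s["orientation"]),s["wrist_force"],s["ft_torque"],s["grasp_force"],s["width"])
E
```

```text
clock: 8.9
eef_pos: [0.5309, -0.3686, 0.0068]
orientation: [-3.142, -0.262, 1.819]
wrist_force: [-0.1, -0.6, -0.7]
width: 0.0218
grasp_force: 30.0
clock: 9.73
eef_pos: [0.5314, -0.3692, 0.0628]
orientation: [3.141, -0.261, 1.819]
wrist_force: [0.3, -0.2, -2.8]
width: 0.0215
grasp_force: 30.0
pitch up -15.58 roll -0.06  s range 0.047 0.178 (len 0.136) z at ends 0.0581 0.0216  left/right edge -0.0989 0.1010
pitch up -15.48 roll -0.04  s range 0.047 0.178 (len 0.135) z at ends 0.0578 0.0216  left/right edge -0.0988 0.1010
9.8333 [ 0.53112118 -0.3690132   0.06196167] [179.98432049 -14.97628148 104.20156184] [-0.12933365 -0.424994   -2.08480544] [-0.44912564 -0.14537565 -0.0311627 ] 29.99957710504532 0.021613126162462977
```

```bash
python3 -m pendant '[[0.001,0,-0.002,0,0,0,0],[0.002,0,-0.006,0,0,0,0],[0.003,0,-0.012,0,0,0,0],[0.005,0,-0.019,0,0,0,0],[0.007,0,-0.027,0,0,0,0],[0.009,0,-0.035,0,0,0,0],[0.011,0,-0.042,0,0,0,0],[0.013,0,-0.048,0,0,0,0],[0.014,0,-0.052,0,0,0,0],[0.014,0,-0.053,0,0,0,0]]'
python3 - <<'E'
from t import *
look();optics.grab_frame("wrist");p,d=look(); cv2.imwrite("pics/w8.png",p)
s=manip.state();print(s["clock"],s["eef_pos"],np.degrees(s["orientation"]),s["wrist_force"],s["ft_torque"],s["grasp_force"],s["width"])
E
```

```text
clock: 10.67
eef_pos: [0.5315, -0.3693, 0.1177]
orientation: [3.141, -0.261, 1.819]
wrist_force: [0.5, -1.2, -2.8]
width: 0.0213
grasp_force: 30.0
pitch up -25.97 roll -0.09  s range 0.040 0.183 (len 0.159) z at ends 0.1031 0.0334  left/right edge -0.0988 0.1010
pitch up -25.92 roll -0.06  s range 0.040 0.182 (len 0.159) z at ends 0.1023 0.0328  left/right edge -0.0988 0.1011
10.8167 [ 0.53094613 -0.36897752  0.11636839] [-179.98869981  -15.01169329  104.19840824] [-0.25258099  0.65646304 -3.18439349] [-0.41156637 -0.18934234 -0.02346116] 29.99863028526306 0.0216082925548692
```

It holds at 26° nose-down, clear of the table. I'm carrying it gently towards the stand mouth, raising it and turning it.

```bash
python3 -m pendant '[[0.002,0.001,-0.001,0,0,0.1,0],[0.009,0.003,-0.004,-0.15,0,0.6,0],[0.022,0.007,-0.009,-0.35,0,1.4,0],[0.039,0.013,-0.016,-0.65,0,2.5,0],[0.057,0.018,-0.023,-0.95,0,3.6,0],[0.075,0.024,-0.031,-1.25,0,4.7,0],[0.092,0.03,-0.038,-1.5,0,5.8,0],[0.107,0.034,-0.044,-1.75,0,6.7,0],[0.119,0.038,-0.049,-1.95,0,7.4,0],[0.127,0.041,-0.052,-2.1,0,8,0]]'
python3 - <<'E'
from t import *
optics.grab_frame("wrist");look()
s=manip.state();print(s["clock"],s["eef_pos"],np.degrees(s["orientation"]),s["wrist_force"],s["joint_positions"])
E
```

```text
clock: 11.65
eef_pos: [0.5441, -0.2516, 0.2007]
orientation: [-3.141, -0.262, 1.674]
wrist_force: [0.6, -0.3, -2.2]
width: 0.0216
grasp_force: 30.0
pitch up -29.87 roll -0.04  s range 0.036 0.222 (len 0.215) z at ends 0.1832 0.0764  left/right edge -0.0988 0.1010
11.75 [ 0.54440397 -0.2520338   0.20063225] [179.9836     -14.97216024  95.98726482] [-0.15417822  0.85225067 -2.84091935] [-0.56527991  0.47003646  1.58685728  0.21484507  1.25590877 -0.75408453]
```

```bash
python3 -m pendant '[[0.003,0,-0.003,0,0,0.1,0],[0.011,0.002,-0.0115,-0.1,0,0.4,0],[0.026,0.004,-0.02,-0.25,0,1,0],[0.048,0.009,-0.0245,-0.5,0,1.9,0],[0.074,0.014,-0.0235,-0.8,0,3,0],[0.101,0.02,-0.0185,-1.15,0,4.2,0],[0.127,0.026,-0.0115,-1.5,0,5.5,0],[0.1515,0.031,-0.005,-1.8,0,6.6,0],[0.169,0.035,-0.0005,-2,0,7.5,0],[0.1795,0.037,0.0025,-2.15,0,8,0]]'
python3 - <<'E'
from t import *
optics.grab_frame("wrist");p,d=look();cv2.imwrite("pics/w9.png",p)
q,dq=optics.grab_frame("scene"); r,dr=optics.grab_frame("side")
np.savez("pics/m9.npz",d=d,dq=dq,dr=dr,T=toolT())
cv2.imwrite("pics/m9.png",np.hstack([cv2.resize(p,(400,300)),cv2.resize(q[130:340,220:500],(400,300))]))
s=manip.state();print(s["clock"],s["eef_pos"],np.degrees(s["orientation"]),s["wrist_force"],s["joint_positions"])
E
```

```text
clock: 12.58
eef_pos: [0.5628, -0.0744, 0.244]
orientation: [-3.141, -0.262, 1.529]
wrist_force: [0.3, -0.3, -2.8]
width: 0.0216
grasp_force: 30.0
pitch up -33.09 roll -0.01  s range 0.033 0.236 (len 0.243) z at ends 0.2232 0.0907  left/right edge -0.0987 0.1011
12.7833 [ 0.56291671 -0.07684805  0.24367662] [-179.96509915  -14.96132299   87.66784034] [-0.33837644 -0.30526217 -2.40964674] [-0.30213566  0.32772743  1.6990248   0.27100712  1.19721125 -0.37137817]
```

View pics/m9.png

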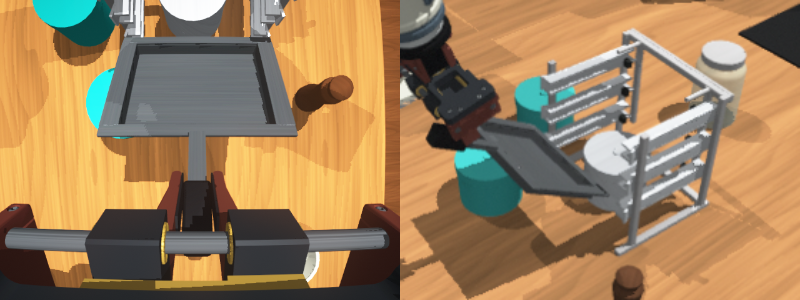

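The nose is just outside the mouth, in line with the stand. I'm checking the lateral alignment from this same wrist frame.

Run:
```python
from t import *
z=np.load("pics/m9.npz"); T=z["T"]; f=np.array([np.cos(np.radians(87.7)),np.sin(np.radians(87.7)),0]); l=np.array([-f[1],f[0],0])
for n,k in(("wrist","d"),("scene","dq"),("side","dr")):
    i=optics.camera_info(n);P,u,v=cloud(z[k],i,T@i["tool_from_camera"] if n=="wrist" else i["world_from_camera"])
    q=P-T[:3,3]; s=q@f;t=q@l
    for a in np.arange(.03,.36,.02):
        row=[]
        m=(s>=a)&(s<a+.02)&(abs(t)<.13)&(P[:,2]>.06)
        L=m&(t>.07);Rr=m&(t<-.07)
        for h in(.075,.092,.135,.152,.195,.2125):
            A=L&(abs(P[:,2]-h)<.004);B=Rr&(abs(P[:,2]-h)<.004)
            if A.sum()>8 and B.sum()>8 and n!="wrist" or (A.sum()>8 and B.sum()>8): x1,x2=np.percentile(t[A],4),np.percentile(t[B],96); row.append("%.3f: %.4f %.4f mid %.4f w %.4f"%(h,x1,x2,(x1+x2)/2,x1-x2))
        if a>.16 and row: print(n,"s%.2f"%a," | ".join(row))
```

```text
wrist s0.17 0.092: 0.0901 -0.0883 mid 0.0009 w 0.1784 | 0.135: 0.0903 -0.0876 mid 0.0014 w 0.1778 | 0.152: 0.0902 -0.0872 mid 0.0015 w 0.1774
wrist s0.19 0.075: 0.0890 -0.0868 mid 0.0011 w 0.1759 | 0.092: 0.0890 -0.0871 mid 0.0010 w 0.1761 | 0.135: 0.0892 -0.0869 mid 0.0012 w 0.1761 | 0.152: 0.0895 -0.0866 mid 0.0015 w 0.1761
wrist s0.21 0.075: 0.0890 -0.0862 mid 0.0014 w 0.1752 | 0.092: 0.0893 -0.0865 mid 0.0014 w 0.1758 | 0.135: 0.0893 -0.0862 mid 0.0016 w 0.1755
wrist s0.23 0.075: 0.0893 -0.0863 mid 0.0015 w 0.1756 | 0.092: 0.0891 -0.0869 mid 0.0011 w 0.1760
wrist s0.25 0.075: 0.0894 -0.0869 mid 0.0013 w 0.1763
scene s0.19 0.092: 0.0886 -0.0884 mid 0.0001 w 0.1770 | 0.135: 0.0891 -0.0887 mid 0.0002 w 0.1777 | 0.152: 0.0887 -0.0877 mid 0.0005 w 0.1764 | 0.195: 0.0885 -0.0881 mid 0.0002 w 0.1766 | 0.212: 0.0888 -0.0881 mid 0.0004 w 0.1769
scene s0.21 0.092: 0.0885 -0.0889 mid -0.0002 w 0.1773 | 0.135: 0.0876 -0.1067 mid -0.0095 w 0.1943 | 0.152: 0.0885 -0.0877 mid 0.0004 w 0.1762 | 0.195: 0.0877 -0.1063 mid -0.0093 w 0.1940 | 0.212: 0.0882 -0.0874 mid 0.0004 w 0.1756
scene s0.23 0.0
[... 1281 characters left out ...]
9 | 0.195: 0.0884 -0.1044 mid -0.0080 w 0.1928 | 0.212: 0.0885 -0.0864 mid 0.0011 w 0.1749
scene s0.33 0.075: 0.0752 -0.1040 mid -0.0144 w 0.1793 | 0.092: 0.0892 -0.0878 mid 0.0007 w 0.1770 | 0.135: 0.0761 -0.1033 mid -0.0136 w 0.1794 | 0.152: 0.0880 -0.0873 mid 0.0003 w 0.1753 | 0.195: 0.0755 -0.1039 mid -0.0142 w 0.1794 | 0.212: 0.0882 -0.0877 mid 0.0002 w 0.1759
scene s0.35 0.075: 0.0762 -0.1046 mid -0.0142 w 0.1809 | 0.092: 0.0756 -0.0827 mid -0.0035 w 0.1583 | 0.135: 0.0744 -0.1044 mid -0.0150 w 0.1788 | 0.152: 0.0751 -0.0807 mid -0.0028 w 0.1558 | 0.195: 0.0770 -0.1051 mid -0.0141 w 0.1820 | 0.212: 0.0766 -0.0765 mid 0.0000 w 0.1530
side s0.35 0.212: 0.0852 -0.0978 mid -0.0063 w 0.1830
```

Tray and runner centres agree to under 1 mm and the yaw is fine. I'm raising 6 mm, easing forward 15 mm and re-measuring.

```bash
python3 -m pendant '[[0.0005,0,-0.0005,0,0,0,0],[0.001,0,-0.001,0,0,0,0],[0.002,0,-0.002,0,0,0,0],[0.003,0,-0.003,0,0,0,0],[0.005,0,-0.004,0,0,0,0],[0.007,0,-0.004,0,0,0,0],[0.01,0,-0.0035,0,0,0,0],[0.013,0,-0.003,0,0,0,0],[0.015,0,-0.002,0,0,0,0],[0.016,0,-0.002,0,0,0,0]]'
cat >> t.py <<'E'
def nose():
    "rim profile along s from wrist cloud, |t| in .090-.098, gives front-edge estimate"
    T=toolT(); p,d=optics.grab_frame("wrist"); i=optics.camera_info("wrist"); P,u,v=cloud(d,i,T@i["tool_from_camera"])
    f=T[:3,0]*[1,1,0]; f/=np.linalg.norm(f); l=np.array([-f[1],f[0],0]); q=P-T[:3,3]; s=q@f;t=q@l-.0012;z=P[:,2]
    m=(abs(t)<.06)&(z>.1)&(s>.02)&(s<.25); S,Z=s[m],z[m]
    k=(abs(t)>.086)&(abs(t)<.099)&(s>.05)&(s<.13)&(z>.11); c=np.polyfit(s[k],z[k],1)
    for _ in range(3):
        r=abs(z[k]-np.polyval(c,s[k])); g=r<max(.0015,2*np.median(r)); c=np.polyfit(s[k][g],z[k][g],1)
    e=m&(abs(z-np.polyval(c,s))<.003); a,b=s[e].min(),np.percentile(s[e],99.8)
    print("pitch %.2f rear s %.4f front s %.4f z %.4f; world front y %.4f; len %.4f"%(np.degrees(np.arctan(c[0])),a,b,np.polyval(c,b),(T[:3,3]+f*b)[1],(b-a)*np.hypot(1,c[0])))
    return p
E
python3 - <<'E'
from t import *
p=nose();nose();cv2.imwrite("pics/w10.png",p)
s=manip.state();print(s["clock"],s["eef_pos"],s["wrist_force"])
E
```

```text
clock: 13.62
eef_pos: [0.5634, -0.0607, 0.2496]
orientation: [-3.141, -0.262, 1.53]
wrist_force: [-0.2, 0.2, -2.5]
width: 0.0217
grasp_force: 30.0
pitch -33.69 rear s 0.0249 front s 0.1659 z 0.1398; world front y 0.1050; len 0.1695
pitch -33.70 rear s 0.0209 front s 0.1659 z 0.1399; world front y 0.1050; len 0.1742
13.7167 [ 0.56343877 -0.06094204  0.24965796] [-0.14574791  1.62154065 -3.4104178 ]
```

```bash
python3 -m pendant '[[0.0005,0,-0.0008,0,0,0,0],[0.0015,0,-0.0008,0,0,0,0],[0.003,0,-0.0004,0,0,0,0],[0.005,0,0.0002,0,0,0,0],[0.0075,0,0.001,0,0,0,0],[0.01,0,0.0017,0,0,0,0],[0.0125,0,0.0024,0,0,0,0],[0.015,0,0.0031,0,0,0,0],[0.017,0,0.0036,0,0,0,0],[0.0177,0,0.0038,0,0,0,0]]'
python3 - <<'E'
from t import *
F=[]
for _ in range(2): nose();F.append(manip.state()["wrist_force"])
p,d=optics.grab_frame("wrist");q,dq=optics.grab_frame("scene");s=manip.state();F.append(s["wrist_force"])
print(s["clock"],s["eef_pos"],np.mean(F,0))
cv2.imwrite("pics/m10.png",np.hstack([cv2.resize(p[40:240,120:520],(400,300)),cv2.resize(q[150:300,280:480],(400,300))]))
E
```

```text
clock: 14.55
eef_pos: [0.5642, -0.0428, 0.2506]
orientation: [-3.141, -0.262, 1.53]
wrist_force: [-1.2, 0.3, -2.4]
width: 0.0217
grasp_force: 30.0
pitch -33.75 rear s 0.0266 front s 0.1659 z 0.1406; world front y 0.1230; len 0.1676
pitch -33.76 rear s 0.0203 front s 0.1659 z 0.1407; world front y 0.1229; len 0.1750
14.75 [ 0.5642452 -0.0432345  0.2506005] [-0.16869919 -0.40330792 -2.31030553]
```

View pics/m10.png

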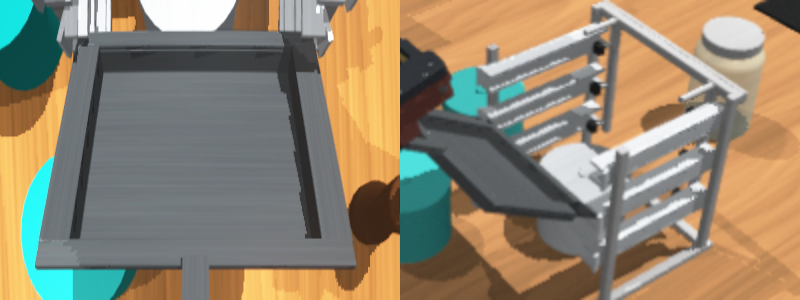

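```bash
python3 -m pendant '[[0.0005,0,0.0001,0,0,0,0],[0.0015,0,0.0004,0,0,0,0],[0.003,0,0.0008,0,0,0,0],[0.005,0,0.0013,0,0,0,0],[0.007,0,0.0018,0,0,0,0],[0.0085,0,0.0022,0,0,0,0],[0.0087,0,0.0023,0,0,0,0],[0.0085,0,0.0033,0,0,0,0],[0.0082,0,0.0043,0,0,0,0],[0.0079,0,0.0052,0,0,0,0]]'
python3 - <<'E'
from t import *
F=[]
for _ in range(4): nose();F.append(manip.state()["wrist_force"])
s=manip.state(); print(s["clock"],s["eef_pos"],np.mean(F,0),np.std(F,0))
E
```

```text
clock: 15.58
eef_pos: [0.5646, -0.0343, 0.2475]
orientation: [-3.141, -0.262, 1.529]
wrist_force: [-0.2, -0.1, -2.3]
width: 0.0218
grasp_force: 30.0
pitch -33.77 rear s 0.0209 front s 0.1660 z 0.1373; world front y 0.1316; len 0.1746
pitch -33.70 rear s 0.0203 front s 0.1660 z 0.1375; world front y 0.1315; len 0.1750
pitch -33.69 rear s 0.0220 front s 0.1660 z 0.1376; world front y 0.1316; len 0.1730
pitch -33.77 rear s 0.0226 front s 0.1661 z 0.1374; world front y 0.1316; len 0.1726
15.7833 [ 0.56461334 -0.03427161  0.24760886] [-0.25248823 -0.01868052 -2.25315251] [0.41492891 0.38370865 0.31801079]
```

Nose is on or near the ledges and 10+ mm in. Next I lower the handle along an arc about the nose, half first.

```bash
python3 -m pendant '[[-0.002,0,0.0015,0,0,0,0],[-0.0045,0,0.0035,0,0,0,0],[-0.0075,0,0.006,0,0,0,0],[-0.0105,0,0.0085,0,0,0,0],[-0.0135,0,0.011,0,0,0,0],[-0.0165,0,0.014,0,0,0,0],[-0.0195,0,0.0165,0,0,0,0],[-0.0225,0,0.0195,0,0,0,0],[-0.0255,0,0.0225,0,0,0,0],[-0.0275,0,0.025,0,0,0,0]]'
python3 - <<'E'
from t import *
F=[]
for _ in range(3): nose();F.append(manip.state()["wrist_force"])
s=manip.state(); print(s["clock"],s["eef_pos"],np.mean(F,0),s["ft_torque"])
E
```

```text
clock: 16.62
eef_pos: [0.5638, -0.055, 0.216]
orientation: [-3.141, -0.261, 1.529]
wrist_force: [0.2, -2.4, 1.2]
width: 0.0217
grasp_force: 30.0
pitch -24.06 rear s 0.0226 front s 0.1871 z 0.1372; world front y 0.1319; len 0.1802
pitch -23.92 rear s 0.0203 front s 0.1863 z 0.1377; world front y 0.1311; len 0.1816
pitch -24.00 rear s 0.0209 front s 0.1868 z 0.1374; world front y 0.1319; len 0.1816
16.7667 [ 0.56377134 -0.05464072  0.21616908] [ 0.0556011  -1.96349232  1.43870879] [-0.30584252 -0.01077819 -0.0208496 ]
```

The nose pivots on the ledges as intended and is now at 24°. Finishing the levelling.

```bash
python3 -m pendant '[[-0.005,0,0.0055,0,0,0,0],[-0.0105,0,0.013,0,0,0,0],[-0.0155,0,0.0205,0,0,0,0],[-0.0205,0,0.0285,0,0,0,0],[-0.025,0,0.0365,0,0,0,0],[-0.029,0,0.0445,0,0,0,0],[-0.032,0,0.053,0,0,0,0],[-0.035,0,0.061,0,0,0,0],[-0.037,0,0.068,0,0,0,0],[-0.039,0,0.072,0,0,0,0]]'
python3 - <<'E'
from t import *
F=[]
for _ in range(3): p=nose();look();F.append(manip.state()["wrist_force"])
s=manip.state(); print(s["clock"],s["eef_pos"],np.mean(F,0),s["ft_torque"])
q,dq=optics.grab_frame("scene")
cv2.imwrite("pics/m11.png",np.hstack([cv2.resize(p[0:240,120:520],(400,300)),cv2.resize(q[150:300,280:480],(400,300))]))
E
```

```text
clock: 17.6
eef_pos: [0.5625, -0.0729, 0.1354]
orientation: [-3.14, -0.263, 1.529]
wrist_force: [-0.4, 1.3, 0.2]
width: 0.0216
grasp_force: 30.0
pitch -2.10 rear s 0.0203 front s 0.0658 z 0.1432; world front y -0.0071; len 0.0455
pitch up -2.00 roll 0.01  s range 0.051 0.151 (len 0.100) z at ends 0.1435 0.1400  left/right edge -0.0991 0.1010
pitch -2.19 rear s 0.0203 front s 0.0659 z 0.1434; world front y -0.0071; len 0.0456
pitch up -2.35 roll 0.01  s range 0.051 0.152 (len 0.101) z at ends 0.1444 0.1403  left/right edge -0.0989 0.1012
pitch -2.43 rear s 0.0208 front s 0.0659 z 0.1441; world front y -0.0071; len 0.0451
pitch up -2.49 roll -0.01  s range 0.051 0.152 (len 0.101) z at ends 0.1448 0.1405  left/right edge -0.0988 0.1012
17.9 [ 0.5629081  -0.07301584  0.1369946 ] [-0.48873031  1.59075793 -1.12199708] [0.17885227 0.1064958  0.04739128]
```

View pics/m11.png

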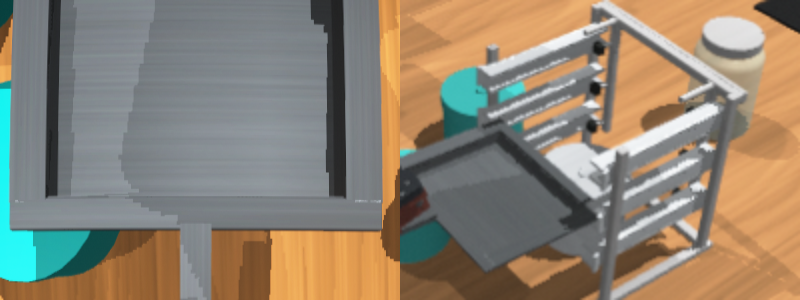

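The tray is level to about 2° with its nose in the middle runners. Sliding in 45 mm while lowering the rear 5 mm.

```bash
python3 -m pendant '[[0.001,0,0.0015,0,0,0,0],[0.004,0,0.004,0,0,0,0],[0.008,0,0.0065,0,0,0,0],[0.013,0,0.0085,0,0,0,0],[0.018,0,0.01,0,0,0,0],[0.023,0,0.0115,0,0,0,0],[0.028,0,0.0125,0,0,0,0],[0.033,0,0.014,0,0,0,0],[0.038,0,0.0155,0,0,0,0],[0.0422,0,0.0165,0,0,0,0]]'
python3 - <<'E'
from t import *
F=[]
for _ in range(3): look();s=manip.state();F.append(np.r_[s["wrist_force"],s["eef_pos"]])
print(s["clock"],np.mean(F,0).round(4),s["ft_torque"])
E
```

```text
clock: 18.78
eef_pos: [0.5648, -0.0277, 0.1317]
orientation: [-3.141, -0.262, 1.53]
wrist_force: [1.1, -1.8, 0.4]
width: 0.0217
grasp_force: 30.0
pitch up -1.11 roll 0.01  s range 0.051 0.149 (len 0.098) z at ends 0.1410 0.1391  left/right edge -0.0988 0.1011
pitch up -1.16 roll 0.00  s range 0.051 0.149 (len 0.098) z at ends 0.1411 0.1391  left/right edge -0.0989 0.1011
pitch up -1.16 roll 0.01  s range 0.051 0.149 (len 0.098) z at ends 0.1411 0.1391  left/right edge -0.0989 0.1011
18.9333 [ 0.4288  1.358  -0.6353  0.5647 -0.0273  0.1318] [ 0.3963834  -0.0864383  -0.03175049]
```

```bash
python3 -m pendant '[[0.001,0,0.001,0,0,0,0],[0.004,0,0.002,0,0,0,0],[0.009,0,0.004,0,0,0,0],[0.014,0,0.005,0,0,0,0],[0.019,0,0.0065,0,0,0,0],[0.025,0,0.008,0,0,0,0],[0.031,0,0.0095,0,0,0,0],[0.036,0,0.011,0,0,0,0],[0.04,0,0.012,0,0,0,0],[0.043,0,0.013,0,0,0,0]]'
python3 - <<'E'
from t import *
F=[]
for _ in range(3): look();s=manip.state();F.append(np.r_[s["wrist_force"],s["eef_pos"]])
print(s["clock"],np.mean(F,0).round(4),s["ft_torque"],np.degrees(s["orientation"]))
E
```

```text
clock: 19.77
eef_pos: [0.5666, 0.0172, 0.1303]
orientation: [-3.141, -0.262, 1.53]
wrist_force: [1.0, -2.2, 0.2]
width: 0.0213
grasp_force: 30.0
pitch up -0.77 roll 0.01  s range 0.052 0.149 (len 0.097) z at ends 0.1400 0.1387  left/right edge -0.0986 0.1010
pitch up -0.77 roll -0.00  s range 0.052 0.149 (len 0.097) z at ends 0.1400 0.1387  left/right edge -0.0987 0.1010
pitch up -0.76 roll 0.00  s range 0.051 0.149 (len 0.097) z at ends 0.1401 0.1388  left/right edge -0.0986 0.1010
19.9167 [ 0.3258  1.8738 -0.4186  0.5665  0.0174  0.1303] [ 0.41885664 -0.08361721  0.00898627] [-179.94226167  -15.03803076   87.64569396]
```

I'm locating the visible buffers (scene about (381,174), (381,193) and (378,212)) to predict the stop.

```bash
python3 - <<'E'
from h import *
T=np.eye(4); p,d=optics.grab_frame("scene"); i=optics.camera_info("scene"); P,u,v=cloud(d,i,i["world_from_camera"])
o=np.array([.5733,.209,0]); f=np.array([np.cos(np.radians(87.7)),np.sin(np.radians(87.7)),0]); l=np.array([-f[1],f[0],0])
s=(P-o)@f; t=(P-o)@l; g=p[v,u].max(1)
for h in(.077,.137,.197):
    k=(abs(t-.08)<.012)&(abs(P[:,2]-h)<.014)&(s>.02)&(s<.11)&(g<70)
    if k.any(): print(h,k.sum(),"s pct",np.percentile(s[k],[2,10,50,90]).round(4),"t",np.percentile(t[k],[5,50,95]).round(4),"px",u[k].mean(),v[k].mean(),"z",P[k][:,2].mean())
k=(P[:,2]>.15)&(abs(t)<.125)&(abs(s)<.13); print("stand extents s",np.percentile(s[k],[.3,99.7]),"t",np.percentile(t[k],[.3,99.7]))
E
python3 -m pendant '[[0.0005,0,0.0002,0,0,0,0],[0.0015,0,0.0005,0,0,0,0],[0.0025,0,0.0008,0,0,0,0],[0.0035,0,0.0011,0,0,0,0],[0.0045,0,0.0013,0,0,0,0],[0.0055,0,0.0016,0,0,0,0],[0.0065,0,0.0019,0,0,0,0],[0.0073,0,0.0021,0,0,0,0],[0.008,0,0.0023,0,0,0,0],[0.0085,0,0.0025,0,0,0,0]]'
```

```text
0.137 28 s pct [0.0545 0.0555 0.0576 0.0617] t [0.0736 0.0784 0.0851] px 377.07142857142856 193.71428571428572 z 0.14104261331124954
0.197 33 s pct [0.0557 0.0561 0.058  0.0622] t [0.0724 0.0795 0.0877] px 378.6969696969697 173.75757575757575 z 0.19929803529481435
stand extents s [-0.09508928  0.10029124] t [-0.11816275  0.11536608]
clock: 20.8
eef_pos: [0.567, 0.0254, 0.1301]
orientation: [-3.141, -0.262, 1.53]
wrist_force: [0.6, -1.9, -0.4]
width: 0.0215
grasp_force: 30.0
```

The buffers' faces are at stand x ≈ 54 mm, so rigid contact is about 33 mm ahead. Advancing 20 mm, then slow.

```bash
python3 -m pendant '[[0.001,0,0.0003,0,0,0,0],[0.003,0,0.0008,0,0,0,0],[0.0055,0,0.0015,0,0,0,0],[0.008,0,0.0022,0,0,0,0],[0.0105,0,0.0029,0,0,0,0],[0.013,0,0.0035,0,0,0,0],[0.0155,0,0.0042,0,0,0,0],[0.0175,0,0.0048,0,0,0,0],[0.0188,0,0.0051,0,0,0,0],[0.0193,0,0.0053,0,0,0,0]]'
python3 - <<'E'
from t import *
F=[]
for _ in range(3): look();s=manip.state();F.append(np.r_[s["wrist_force"],s["eef_pos"]])
print(s["clock"],np.mean(F,0).round(4))
E
python3 -m pendant '[[0.0006,0,0.0002,0,0,0,0],[0.0012,0,0.0003,0,0,0,0],[0.0018,0,0.0005,0,0,0,0],[0.0024,0,0.0006,0,0,0,0],[0.003,0,0.0008,0,0,0,0],[0.0036,0,0.001,0,0,0,0],[0.0042,0,0.0011,0,0,0,0],[0.0048,0,0.0013,0,0,0,0],[0.0054,0,0.0014,0,0,0,0],[0.006,0,0.0016,0,0,0,0]]'
```

```text
clock: 21.63
eef_pos: [0.5678, 0.0456, 0.1299]
orientation: [-3.141, -0.262, 1.53]
wrist_force: [-0.6, -2.2, -0.3]
width: 0.0219
grasp_force: 30.0
pitch up 0.64 roll -0.01  s range 0.069 0.106 (len 0.037) z at ends 0.2136 0.2140  left/right edge -0.1028 0.1028
pitch up -0.47 roll -0.01  s range 0.070 0.106 (len 0.037) z at ends 0.2140 0.2137  left/right edge -0.1028 0.1028
pitch up 0.44 roll -0.07  s range 0.069 0.106 (len 0.037) z at ends 0.2136 0.2139  left/right edge -0.1028 0.1028
21.7833 [-0.182   0.2989 -0.0087  0.5678  0.0456  0.1299]
clock: 22.62
eef_pos: [0.5681, 0.0516, 0.1299]
orientation: [-3.141, -0.262, 1.53]
wrist_force: [0.3, -2.3, 0.6]
width: 0.0215
grasp_force: 30.0
```

```bash
python3 -m pendant '[[0.0004,0,0.0001,0,0,0,0],[0.0008,0,0.0002,0,0,0,0],[0.0012,0,0.0003,0,0,0,0],[0.0016,0,0.0004,0,0,0,0],[0.002,0,0.0005,0,0,0,0],[0.0024,0,0.0006,0,0,0,0],[0.0028,0,0.0007,0,0,0,0],[0.0032,0,0.0008,0,0,0,0],[0.0036,0,0.0009,0,0,0,0],[0.004,0,0.001,0,0,0,0]]'
```

```text
clock: 23.45
eef_pos: [0.5683, 0.0557, 0.13]
orientation: [-3.141, -0.262, 1.53]
wrist_force: [0.5, -2.3, 0.1]
width: 0.0222
grasp_force: 30.0
```

```bash
python3 -m pendant '[[0.0002,0,0.0001,0,0,0,0],[0.0004,0,0.0001,0,0,0,0],[0.0006,0,0.0002,0,0,0,0],[0.0008,0,0.0002,0,0,0,0],[0.001,0,0.0003,0,0,0,0],[0.0012,0,0.0003,0,0,0,0],[0.0014,0,0.0004,0,0,0,0],[0.0016,0,0.0004,0,0,0,0],[0.0018,0,0.0005,0,0,0,0],[0.002,0,0.0005,0,0,0,0]]'
```

```text
clock: 24.28
eef_pos: [0.5683, 0.0577, 0.13]
orientation: [-3.141, -0.262, 1.53]
wrist_force: [-0.2, -3.1, 0.7]
width: 0.0216
grasp_force: 30.0
```

```bash
python3 -m pendant '[[0.0002,0,0.0001,0,0,0,0],[0.0004,0,0.0001,0,0,0,0],[0.0006,0,0.0002,0,0,0,0],[0.0008,0,0.0002,0,0,0,0],[0.001,0,0.0003,0,0,0,0],[0.0012,0,0.0003,0,0,0,0],[0.0014,0,0.0004,0,0,0,0],[0.0016,0,0.0004,0,0,0,0],[0.0018,0,0.0005,0,0,0,0],[0.002,0,0.0005,0,0,0,0]]'
```

```text
clock: 25.12
eef_pos: [0.5687, 0.0591, 0.1301]
orientation: [3.141, -0.26, 1.53]
wrist_force: [0.5, -8.2, 0.5]
width: 0.0215
grasp_force: 30.0
```

```bash
python3 -m pendant '[[0.0002,0,0.0001,0,0,0,0],[0.0004,0,0.0001,0,0,0,0],[0.0006,0,0.0002,0,0,0,0],[0.0008,0,0.0002,0,0,0,0],[0.001,0,0.0003,0,0,0,0],[0.0012,0,0.0003,0,0,0,0],[0.0014,0,0.0004,0,0,0,0],[0.0016,0,0.0004,0,0,0,0],[0.0018,0,0.0005,0,0,0,0],[0.002,0,0.0005,0,0,0,0]]'
```

```text
clock: 25.95
eef_pos: [0.5688, 0.0595, 0.1299]
orientation: [3.141, -0.258, 1.53]
wrist_force: [-0.5, -16.0, 1.8]
width: 0.0217
grasp_force: 30.0
```

Rigid contact was found at y = 0.059, and the second step reached 16 N. Easing back 1.7 mm to about 8 N and holding.

```bash
python3 -m pendant '[[-0.0013,0,-0.0003,0,0,0,0],[-0.0016,0,-0.0004,0,0,0,0],[-0.0016,0,-0.0004,0,0,0,0],[-0.0016,0,-0.0004,0,0,0,0],[-0.0016,0,-0.0004,0,0,0,0],[-0.0016,0,-0.0004,0,0,0,0],[-0.0016,0,-0.0004,0,0,0,0],[-0.0016,0,-0.0004,0,0,0,0],[-0.0016,0,-0.0004,0,0,0,0],[-0.0016,0,-0.0004,0,0,0,0]]'
python3 - <<'E'
from h import *
F=[]
for _ in range(4): optics.grab_frame("side");s=manip.state();F.append(np.r_[s["wrist_force"],s["eef_pos"]])
print(s["clock"],np.mean(F,0).round(4))
E
```

```text
clock: 26.78
eef_pos: [0.5687, 0.0592, 0.13]
orientation: [3.141, -0.26, 1.53]
wrist_force: [0.3, -8.4, -0.3]
width: 0.0218
grasp_force: 30.0
26.9833 [ 0.2185 -7.7287  0.8127  0.5687  0.0592  0.13  ]
```

It held at about 8 N for a second. Now releasing and withdrawing along the fingers.

```bash
python3 -m pendant '[[-0.0016,0,-0.0004,0,0,0,0.6],[-0.0016,0,-0.0004,0,0,0,0.6],[-0.0016,0,-0.0004,0,0,0,0.6],[-0.0016,0,-0.0004,0,0,0,0.6],[-0.0016,0,-0.0004,0,0,0,0.6],[-0.0016,0,-0.006,0,0,0,0.6],[-0.0016,0,-0.02,0,0,0,0.6],[-0.0016,0,-0.04,0,0,0,0.6],[-0.0016,0,-0.065,0,0,0,0.6],[-0.0016,0,-0.085,0,0,0,0.6]]'
python3 -m pendant '[[-0.002,0,-0.015,0,0,0,0.6],[-0.005,0,-0.035,0,0,0,0.6],[-0.01,0,-0.055,0,0,0,0.6],[-0.02,0,-0.07,0,0,0,0.6],[-0.03,0,-0.08,0,0,0,0.6],[-0.04,0,-0.085,0,0,0,0.6],[-0.045,0,-0.09,0,0,0,0.6],[-0.05,0,-0.09,0,0,0,0.6],[-0.05,0,-0.09,0,0,0,0.6],[-0.05,0,-0.09,0,0,0,0.6]]'
python3 - <<'E'
from h import *
p,d=optics.grab_frame("scene"); w,dw=optics.grab_frame("wrist"); T=toolT()
cv2.imwrite("pics/end.png",np.hstack([cv2.resize(w,(400,300)),cv2.resize(p[140:320,250:490],(400,300))]))
f=np.array([np.cos(np.radians(87.7)),np.sin(np.radians(87.7)),0]); l=np.array([-f[1],f[0],0]);o=np.array([.5733,.209,0])
for n,D in(("wrist",dw),("scene",d)):
    i=optics.camera_info(n);P,u,v=cloud(D,i,T@i["tool_from_camera"] if n=="wrist" else i["world_from_camera"]); s=(P-o)@f;t=(P-o)@l
    k=(abs(P[:,2]-.139)<.008)&(abs(t)<.085)&(s>-.13)&(s<.08)
    k&=(abs(t)>.075)|(s<-.09)
    if k.sum()>50:
        A=np.c_[s[k],t[k],np.ones(k.sum())];c=np.linalg.lstsq(A,P[k][:,2],rcond=None)[0];r=abs(A@c-P[k][:,2]);g=r<.002;c=np.linalg.lstsq(A[g],P[k][g,2],rcond=None)[0]
        print(n,k.sum(),"slopes deg",np.degrees(c[:2]).round(2),"z",c[2].round(4),"s range",np.percentile(s[k][g],[.5,99.5]).round(4))
s=manip.state();print(s["clock"],s["wrist_force"])
E
```

```text
clock: 27.82
eef_pos: [0.5676, 0.0364, 0.2134]
orientation: [-3.141, -0.262, 1.53]
wrist_force: [1.9, 0.5, -0.2]
width: 0.053
grasp_force: 0.0
clock: 28.65
eef_pos: [0.5641, -0.0348, 0.2848]
orientation: [-3.139, -0.262, 1.529]
wrist_force: [-0.1, 1.0, 0.4]
width: 0.0527
grasp_force: 0.0
wrist 3698 slopes deg [-0.93 -0.04] z 0.1369 s range [-0.1286 -0.0051]
scene 567 slopes deg [-0.06 -0.34] z 0.1385 s range [-0.1276  0.0682]
28.75 [ 0.48180675  0.44227309 -0.47334212]
```

View pics/end.png

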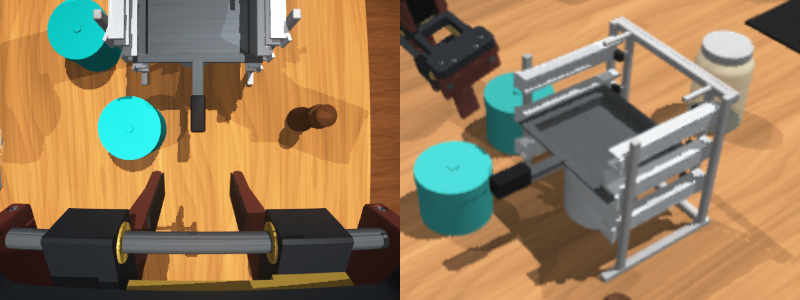

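The tray lies flat in the middle runners above the silver tin (wrist (198,45), handle (198,112)), released, and everything else stands. Handing in.

```bash
python3 -c "
from workcell import workorder
print(workorder.hand_in())"
```

```text
the job is handed in; nothing more can be done
None
```

The tray is lying flat on the middle runners above the cake tin. It was pressed on the stop at about 8 N for a second after a brief 16 N overshoot, then released and handed in at about 29 s; I did not check separately that it still touched the stop after release.

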